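# Charge a gas-generator flask with zinc through a powder funnel

### The job

Pour the zinc pieces from the small beaker through the funnel into the flask, and stand the emptied beaker upright on the bench again. Jog loose any pieces that bridge in the funnel, keeping it in the neck until every piece has dropped into the flask; then lift the funnel off by its lug and stand it, stem down, in the larger empty beaker. Leave the flask and the larger beaker standing where they are, and do not disturb the other things on the bench.

Things in the scene. Friction and masses are not known exactly. Their poses are not given: they have to be found in the camera images.
- flask: 250 ml conical glass flask, 85 mm across the base, 145 mm high, with a blue coated lead ring weight (93 mm across, 30 to 44 mm up) round its shoulder; 0.6 kg, loose on the bench. Origin at the centre of its underside, z up. Neck 37 mm outside, 32 mm inside, mouth 145 mm above the origin.
- funnel_mouth (a point): mouth centre, in the rim plane, z up, of the white plastic powder funnel standing loose in the flask's neck (70 g). Mouth 100 mm across; cone 65 mm high; below it a straight stem 30 mm long, 26 mm outside, 22 mm inside, ending 95 mm below this point. Small ribs under the cone rest on the neck's rim, this point 210 mm above the flask's underside. Pieces arriving together may bridge in the throat until it is jogged.
- funnel_lug (a point): centre of the funnel's hanging lug, an upright flat tab 40 mm long (radially), 10 mm thick, 26 mm high, sticking out from the rim; the lug's top is level with the rim. This point is 13 mm below the rim and 70 mm from the funnel's axis. Its x axis points horizontally from the lug to the funnel's axis, its y axis across the 10 mm thickness, z up. A bridge gives way when the funnel, raised 10 to 15 mm by the lug, is turned to and fro and tapped down on the neck.
- beaker_mid (a point): centre of the small glass beaker with the zinc: 50 mm across, 70 mm high, wall 2.5 mm, about 60 g, the six pieces loose in it. The point is on the axis 35 mm above the underside, z to the mouth. The metal slides on glass at a slope of 15 to 20 degrees, so the beaker must be tipped about 110 degrees from upright before the last pieces leave.
- beaker_mouth (a point): centre of the small beaker's mouth, 70 mm above its underside, z out of the mouth.
- rest: empty 250 ml glass beaker, 70 mm across, 95 mm high, inside 65 mm across; 140 g. Origin at the centre of its underside. The funnel fits into it stem down, its cone resting on the beaker's rim, mouth then about 127 mm above the bench.
- zinc1_mid (a point): centre of zinc piece 1: a rounded, irregular dark grey metal lump about 18 x 17 x 14 mm, 15 g.
- zinc2_mid (a point): centre of zinc piece 2: a rounded, irregular dark grey metal lump about 18 x 17 x 14 mm, 15 g.
- zinc3_mid (a point): centre of zinc piece 3: a rounded, irregular dark grey metal lump about 18 x 17 x 14 mm, 15 g.
- zinc4_mid (a point): centre of zinc piece 4: a rounded, irregular dark grey metal lump about 18 x 17 x 14 mm, 15 g.
- zinc5_mid (a point): centre of zinc piece 5: a rounded, irregular dark grey metal lump about 18 x 17 x 14 mm, 15 g.
- zinc6_mid (a point): centre of zinc piece 6: a rounded, irregular dark grey metal lump about 18 x 17 x 14 mm, 15 g.
- indicator: small stoppered orange flask, 60 mm across, 88 mm high; origin under its centre. To be left alone.
- dropper: black dropper bottle with a rubber teat, 52 mm across, 96 mm high; origin under its centre. To be left alone.
- bung: red-brown rubber bung, 33 mm across, 28 mm high; origin under its centre. To be left alone.

How it is judged:
By the outcome, as a careful person would: the job done as asked, in the order asked, and still so for the second after the job is handed in, with the robot touching nothing.
It also fails if it takes over 72 s, if anything falls off the work surface, if the arm or the gripper's body presses on something with over 40 N, if the wrist force passes 120 N, or if a joint passes its speed limit or range.

### The arm

A 6-joint arm with a two-finger parallel gripper is mounted at the origin on the work surface. World frame = base frame: x ahead of the robot, y to its left, z up, the work surface at z = 0. Lengths are in m, angles in rad, forces in N, time in s.
With the tool pointing down it reaches from about 0.35 to 0.775 m from the base axis. Payload 7.3 kg.
Tool frame: the origin (TCP) lies on the centre line of the jaws, within the pads' length; the fingertips stand 11 mm ahead of it and the grasp point (between the pads) lies 8 mm behind it; z points along the fingers, y is the direction in which the jaws open and shut (so a half turn about z gives the same grasp; the last joint's range is limited). The gripper opens to 92 mm and grips with 3 to 60 N. Pads are 19 mm wide; open, the fingers measure 130 mm over their backs; the gripper's body (75 mm by 190 mm) begins 47 mm behind the grasp point.
Start: joints at [-1.402, 0.342, 1.524, -0, 1.275, -0.146], TCP at [0.163, -0.499, 0.238] pointing down, gripper open.
Joint ranges: [-2.53, 2.53], [-0.77, 2.02], [0.04, 2.7], [-1, 4.14], [0.28, 2.66], [-3.11, 3.11]. Speed limits (rad/s): [2.57, 2.57, 3.14, 3.14, 3.14, 3.14].

### API

Orientations are given as [roll, pitch, yaw] about the fixed x, y, z axes, in that order (R = Rz(yaw) Ry(pitch) Rx(roll)).
In Python, from cell import robot gives the robot as it stands.
- The arm moves only by the tool jog_arm, never from a script. Its argument "deltas" is one flat list of numbers, 6 for each row, row after row: the shift along the world's x, y, z in units of 0.1 m (1.0 is 0.1 m), then the turn, a rotation vector about the world's x, y, z in units of 90 degrees (1.0 is 90 degrees). A call has 1 to 5 rows; each row is the pose to reach, as a shift and turn from the pose commanded when the call began; what a row does not reach only later rows make up. A row lasts 1/12 s, in which the tool goes at most 41.7 mm and 7.16 degrees, less where a joint would pass 70% of its speed; a pose out of reach is approached as far as the arm can. A call with a number of a shift or a turn outside -1 to 1 is refused whole. A call with a gripper value outside its range is refused whole. "claw" is the opening, from 0 (shut) to 1 (fully open), set as the call begins (left out, the last holds). The fingers move at their own pace and stop on an object; "newtons" is the grip in N (left out, the last holds). Time passes only in rows, so rows that repeat a pose let the fingers close. It gives the time, the measured TCP pose, the force and the opening at its end, in the units of the state.
- robot.observe(): the state, without advancing time (a new reading comes with each control period).
- robot.read_camera(name): name is "scene" or "top" or "wrist"; returns the picture (480x640x3 uint8, red, green, blue); there is no depth.
- robot.camera_params(name): a dict with "fx", "fy", "cx", "cy" (pixels), "R" (3x3) and "t" (3): a world point X has camera coordinates R X + t. Camera axes: x right, y down, z forward; pixel columns grow to the right and rows downward; lengths in m; the calibration is good to about 2 mm. A picture is of the moment at which its call begins: read the wrist's pose just before it. camera_params takes no time and is no camera call; for the wrist camera it gives the pose at the moment of the call.
- robot.hand_in(): hands the job in, once; it reports no verdict.
The state is a dict: "time": time; "qpos": joint angles; "qvel": joint speeds; "joint_efforts": joint torques, N m; "tool_pos": TCP position; "tool_rot": TCP orientation; "contact_force": force on the tool from outside, world axes, zero at the start; "torque": the same for the moment, N m; "opening": finger opening in m.
Only numpy, scipy, OpenCV 4.12 (cv2) and the standard library are available. Lean on these libraries where they do the work, as an engineer would, in place of code of your own. Each camera call takes 0.05 s, during which the arm holds its last target. There are 200 camera calls.

## Working session

There is one attempt and no reset: what is moved stays moved. The work goes in short steps, Python scripts to look and compute and a tool call to move; the robot and the scene stay as the last step left them, time stands still between calls to the robot, and variables do not carry over. Pictures are saved under pics/ and viewed, about 8 in all and at most 12, crops included, and the job is handed in when it is done.

Besides the shell and the picture viewer there is one more tool, called after "Emit:" as a command line: name --argument value ..., lists and objects as JSON in quotes. jog_arm: Moves the arm, as the interface text tells. Its arguments: {"type":"object","properties":{"deltas":{"type":"array","items":{"type":"number"}},"claw":{"type":"number"},"newtons":{"type":"number"}},"required":["deltas"]}

```bash
mkdir -p pics; ls; python3 - <<'E'
from cell import robot
import cv2,numpy as np
for n in ("scene","top"):
    p=robot.camera_params(n); im=robot.read_camera(n)
    cv2.imwrite(f"pics/{n}0.png",cv2.cvtColor(im,cv2.COLOR_RGB2BGR))
    print(n,p["fx"],p["cx"],p["cy"],np.round(-p["R"].T@p["t"],3),np.round(p["R"],3).tolist())
s=robot.observe();print({k:np.round(v,3).tolist() for k,v in s.items()})
E
```

```text
pics
scene 603.8523516579827 323.23287875793045 245.60117699646742 [ 1.207 -0.073  0.976] [[0.125, 0.992, -0.01], [0.797, -0.106, -0.594], [-0.591, 0.066, -0.804]]
top 541.4274878998682 314.9119666565675 229.14033478226662 [ 5.300e-01 -1.000e-03  1.043e+00] [[0.02, -1.0, -0.006], [-0.999, -0.02, -0.027], [0.027, 0.007, -1.0]]
{'time': 0.1, 'qpos': [-1.402, 0.343, 1.525, 0.0, 1.275, -0.146], 'qvel': [-0.0, -0.002, -0.001, -0.0, -0.0, 0.001], 'joint_efforts': [0.002, -43.2, -24.469, 0.072, 0.053, -0.0], 'tool_pos': [0.162, -0.499, 0.237], 'tool_rot': [-3.14, -0.0, 0.315], 'contact_force': [0.299, -0.254, -0.582], 'torque': [0.014, -0.054, -0.021], 'opening': 0.092}
```

View pics/scene0.png

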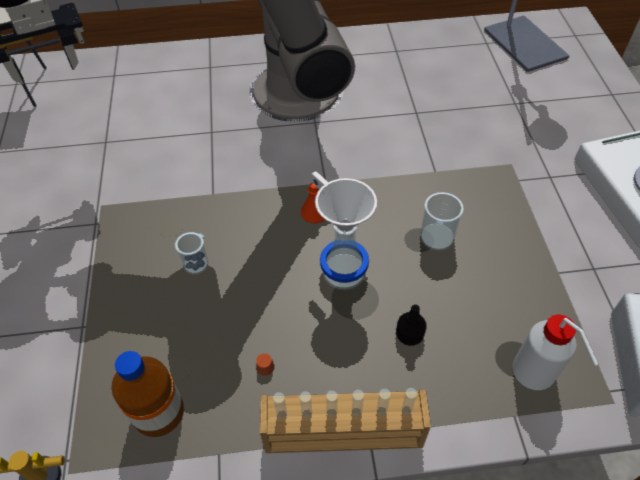

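View pics/top0.png

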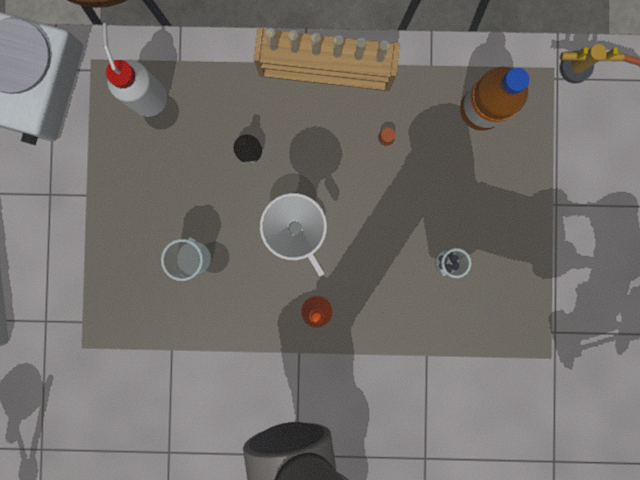

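The scene picture shows the small beaker with zinc at (192,250), the funnel at (345,205), the flask ring at (345,262) and the empty beaker at (441,220). In the top picture they are the beaker (456,263), the funnel (293,226) with its lug at (317,266), rest (185,260) and the indicator (317,311), close to the lug.

```bash
cat > h.py <<'E'
from cell import robot
import cv2,numpy as np
def ray(n,u,v,p=None):
    p=p or robot.camera_params(n); R,t=p["R"],p["t"]
    d=np.array(R).T@np.array([(u-p["cx"])/p["fx"],(v-p["cy"])/p["fy"],1]); return -np.array(R).T@t,d
def onz(n,u,v,z,p=None):
    o,d=ray(n,u,v,p); return o+d*(z-o[2])/d[2]
def tri(a,b):
    A=np.zeros((3,3));y=np.zeros(3)
    for n,u,v in(a,b):
        o,d=ray(n,u,v);d/=np.linalg.norm(d);P=np.eye(3)-np.outer(d,d);A+=P;y+=P@o
    return np.linalg.solve(A,y)
def snap(n,f):
    im=cv2.cvtColor(robot.read_camera(n),cv2.COLOR_RGB2BGR);cv2.imwrite("pics/"+f,im);return im
E
python3 - <<'E'
from h import *
T=cv2.imread("pics/top0.png");S=cv2.imread("pics/scene0.png")
def big(m,box):
    x0,y0,x1,y1=box;k=np.zeros_like(m);k[y0:y1,x0:x1]=m[y0:y1,x0:x1]
    c=max(cv2.findContours(k,cv2.RETR_EXTERNAL,cv2.CHAIN_APPROX_NONE)[0],key=cv2.contourArea);return c
# funnel bright mask in top
hsv=cv2.cvtColor(T,cv2.COLOR_BGR2HSV)
m=((hsv[...,2]>135)&(hsv[...,1]<40)).astype(np.uint8)*255
c=big(m,(240,180,345,290)); pts=c[:,0]
body=cv2.morphologyEx(cv2.drawContours(np.zeros_like(m),[c],-1,255,-1),cv2.MORPH_OPEN,np.ones((25,25),np.uint8))
cb=max(cv2.findContours(body,0,1)[0],key=cv2.contourArea);e=cv2.fitEllipse(cb);print("funnel top",e)
f=onz("top",*e[0],.21);print("funnel",f, "diam",e[1][0]/541*(1.043-.21))
lug=cv2.subtract(cv2.drawContours(np.zeros_like(m),[c],-1,255,-1),cv2.dilate(body,np.ones((7,7))))
ys,xs=np.nonzero(lug);ok=ys>250;far=np.array([xs[ok].mean(),ys[ok].mean()]);print("lug px",far,ok.sum());l=onz("top",*far,.21);d=l-f;print("lug",l,np.hypot(*d[:2]),np.degrees(np.arctan2(d[1],d[0])))
# blue ring
for n,I in(("scene",S),("top",T)):
    h=cv2.cvtColor(I,cv2.COLOR_BGR2HSV)
    b=((h[...,0]>105)&(h[...,0]<130)&(h[...,1]>150)).astype(np.uint8)*255
    if n=="scene":
        e=cv2.fitEllipse(big(b,(300,230,390,300)));print("ring",e,onz(n,*e[0],.037))
for n,h_ in(("beaker",.07),("rest",.095)):pass
print("beaker rim top",onz("top",456,263,.07),"scene",onz("scene",190,243,.07))
print("rest top",onz("top",185,260,.095),"scene",onz("scene",443,208,.095))
print("ind top",onz("top",316,315,.085))
def crop(I,x,y,w,h,k=5):return cv2.resize(I[y:y+h,x:x+w],None,fx=k,fy=k,interpolation=cv2.INTER_CUBIC)
r1=np.hstack([crop(T,425,235,60,55),crop(T,155,230,60,55)]);r2=np.hstack([crop(S,165,225,60,55),crop(S,410,187,60,65)[:275]])
cv2.imwrite("pics/crop0.png",np.vstack([r1,r2]))
E
```

```text
funnel top ((292.9524230957031, 226.64695739746094), (64.51631164550781, 65.46898651123047), 121.14309692382812)
funnel [0.55540891 0.03841061 0.21      ] diam 0.09933842440056934
lug px [317.15238095 267.6952381 ] 105
lug [ 4.93088815e-01 -1.20776105e-04  2.10000000e-01] 0.073269793541286 -148.272246914093
ring ((343.9124755859375, 260.1304931640625), (39.487152099609375, 44.42433166503906), 93.39144134521484) [0.55591698 0.03856459 0.037     ]
beaker rim top [ 0.50043146 -0.24856213  0.07      ] scene [ 0.50187724 -0.24606847  0.07      ]
rest top [0.49667224 0.23167282 0.095     ] scene [0.50122983 0.2355074  0.095     ]
ind top [4.04285699e-01 3.46983272e-04 8.50000000e-02]
```

View pics/crop0.png

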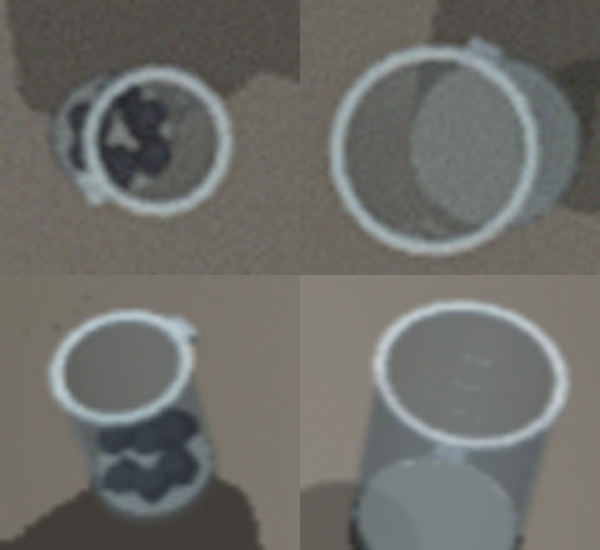

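The crops put the beaker rim centre at top (456.8,263.0) and scene (189,243), so the beaker stands at about (0.501,-0.249). Rest is at top (181.8,260) and scene (444.2,206.6), about (0.498,0.237). The funnel axis at (0.5555,0.0385) agrees with the flask ring, and the lug points at -148°. I plan to grasp the beaker from the side, with the tool 20° below horizontal, and pour by turning about its heading.

```bash
cat >> h.py <<'E'
from scipy.spatial.transform import Rotation as Ro
def toolR(phi,beta,roll=0):
    "tool z heading phi, beta below horizontal (deg), jaw horizontal; then turned by roll about the horizontal heading"
    p,b=np.radians(phi),np.radians(beta);h=np.array([np.cos(p),np.sin(p),0])
    z=h*np.cos(b)-np.array([0,0,np.sin(b)]);y=np.array([np.sin(p),-np.cos(p),0])
    return Ro.from_rotvec(np.radians(roll)*h)*Ro.from_matrix(np.stack([np.cross(y,z),y,z],1))
def plan(pos,R,lim=6.8,step=.03):
    s=robot.observe();dp=np.array(pos)-s["tool_pos"];rv=(R*Ro.from_euler("xyz",s["tool_rot"]).inv()).as_rotvec()
    n=max(np.degrees(np.linalg.norm(rv))/lim,np.linalg.norm(dp)/step)
    c=max(1,int(np.ceil(n/5)));d=np.r_[dp/.1,rv/(np.pi/2)]
    print("rows",round(n,1),"calls",c,"per call",np.round(d/c,3).tolist(),"fifth",np.round(d/c/5,4).tolist(),"q",np.round(s["qpos"],2),"F",np.round(s["contact_force"],1),"t",round(s["time"],2))
E
python3 - <<'E'
from h import *
plan((.445,-.346,.09),toolR(60,20))
E
```

```text
rows 11.8 calls 3 per call [0.942, 0.51, -0.49, 0.166, -0.206, 0.135] fifth [0.1883, 0.1019, -0.0981, 0.0333, -0.0411, 0.027] q [-1.4   0.34  1.52  0.    1.28 -0.15] F [ 0.3 -0.3 -0.6] t 0.1
```

Emit:
jog_arm --deltas '[0.19,0.1,-0.1,0.033,-0.041,0.027,0.38,0.2,-0.2,0.066,-0.082,0.054,0.56,0.31,-0.29,0.1,-0.124,0.081,0.75,0.41,-0.39,0.133,-0.165,0.108,0.94,0.51,-0.49,0.166,-0.206,0.135]' --claw 1

```text
time: 0.52
tool_pos: [0.2573, -0.4478, 0.1886]
tool_rot: [-3.031, -0.404, 0.509]
contact_force: [-0.1, 0.4, -0.8]
opening: 0.0914
```

```bash
python3 - <<'E'
from h import *
plan((.445,-.346,.09),toolR(60,20))
E
```

```text
rows 7.8 calls 2 per call [0.938, 0.509, -0.493, 0.166, -0.204, 0.135] fifth [0.1877, 0.1018, -0.0986, 0.0332, -0.0408, 0.027] q [-1.4   0.48  1.53  0.34  1.39 -0.47] F [-0.1  0.4 -0.8] t 0.52
```

Emit:
jog_arm --deltas '[0.19,0.1,-0.1,0.033,-0.041,0.027,0.38,0.2,-0.2,0.066,-0.082,0.054,0.56,0.31,-0.29,0.1,-0.124,0.081,0.75,0.41,-0.39,0.133,-0.165,0.108,0.94,0.51,-0.49,0.166,-0.204,0.135]'

```text
time: 0.93
tool_pos: [0.3511, -0.3969, 0.1392]
tool_rot: [-2.991, -0.815, 0.701]
contact_force: [0.3, -0.2, 0.3]
opening: 0.092
```

```bash
python3 - <<'E'
from h import *
plan((.445,-.346,.09),toolR(60,20))
E
```

```text
rows 3.9 calls 1 per call [0.939, 0.509, -0.492, 0.166, -0.205, 0.135] fifth [0.1878, 0.1019, -0.0985, 0.0331, -0.0409, 0.0271] q [-1.34  0.71  1.5   0.61  1.54 -0.75] F [ 0.3 -0.2  0.3] t 0.93
```

Emit:
jog_arm --deltas '[0.19,0.1,-0.1,0.033,-0.041,0.027,0.38,0.2,-0.2,0.066,-0.082,0.054,0.56,0.31,-0.29,0.1,-0.124,0.081,0.75,0.41,-0.39,0.133,-0.165,0.108,0.94,0.51,-0.49,0.166,-0.205,0.135]'

```text
time: 1.35
tool_pos: [0.445, -0.346, 0.09]
tool_rot: [-3.142, -1.222, 1.046]
contact_force: [-0.2, -0.4, 0.5]
opening: 0.0914
```

```bash
python3 - <<'E'
from h import *
im=snap("scene","s1.png");cv2.imwrite("pics/s1c.png",cv2.resize(im[100:400,60:460],None,fx=2,fy=2))
plan((.505,-.2425,.037),toolR(60,20))
E
```

```text
rows 4.2 calls 1 per call [0.579, 1.0, -0.481, -0.007, 0.0, -0.002] fifth [0.1158, 0.1999, -0.0963, -0.0014, 0.0001, -0.0004] q [-1.21  1.01  1.35  0.83  1.76 -0.99] F [-0.3  3.9 -1.3] t 1.4
```

View pics/s1c.png

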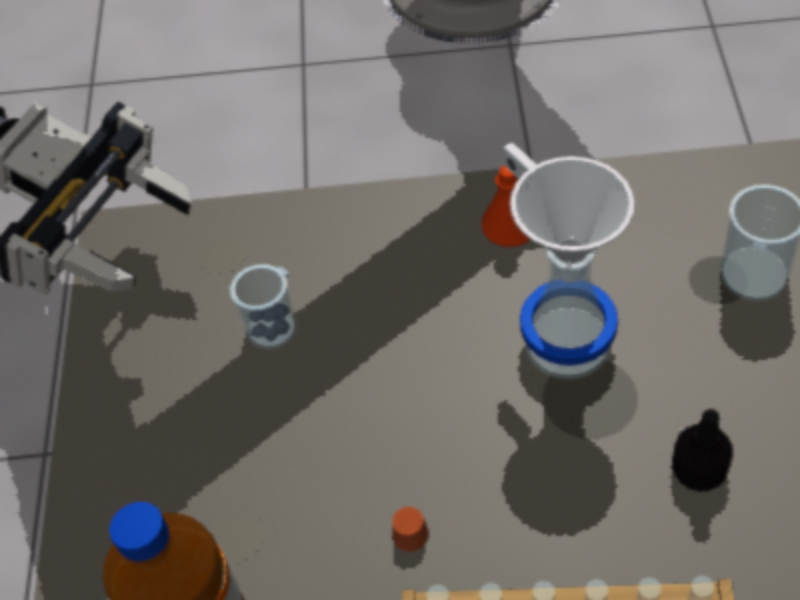

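The picture shows the gripper with its jaws horizontal, aimed at the beaker (the crop has the beaker at about (262,305)), and nothing in the way.

Emit:
jog_arm --deltas '[0,0,-0.24,0,0,0,0,0,-0.48,0,0,0,0.14,0.24,-0.48,0,0,0,0.28,0.48,-0.48,0,0,0,0.42,0.72,-0.48,0,0,0]'

```text
time: 1.82
tool_pos: [0.4866, -0.2735, 0.0416]
tool_rot: [-3.133, -1.219, 1.036]
contact_force: [0.0, -0.7, -0.4]
opening: 0.0918
```

Emit:
jog_arm --deltas '[0.06,0.1,0,0,0,0,0.11,0.2,0,0,0,0,0.17,0.3,0,0,0,0,0.17,0.3,0,0,0,0]'

```text
time: 2.15
tool_pos: [0.504, -0.2429, 0.0429]
tool_rot: [-3.137, -1.219, 1.043]
contact_force: [0.2, 0.2, 1.8]
opening: 0.0922
```

Emit:
jog_arm --deltas '[0,0,0,0,0,0,0,0,0,0,0,0,0,0,0,0,0,0,0,0,0,0,0,0,0,0,0,0,0,0]' --claw 0 --newtons 12

```text
time: 2.57
tool_pos: [0.5034, -0.2449, 0.0427]
tool_rot: [-3.139, -1.219, 1.042]
contact_force: [0.1, 0.0, 0.7]
opening: 0.0632
```

```bash
python3 - <<'E'
from h import *
s=robot.observe();print(s["opening"],s["tool_pos"],s["contact_force"],s["qpos"])
im=snap("scene","s2.png");cv2.imwrite("pics/s2c.png",cv2.resize(im[180:330,100:300],None,fx=3,fy=3))
E
```

```text
0.06324014665797202 [ 0.50337702 -0.24486983  0.04269732] [0.11063487 0.0467847  0.73467315] [-1.0683619   1.01797768  1.52642638  0.93384791  1.55793851 -1.06733855]
```

View pics/s2c.png

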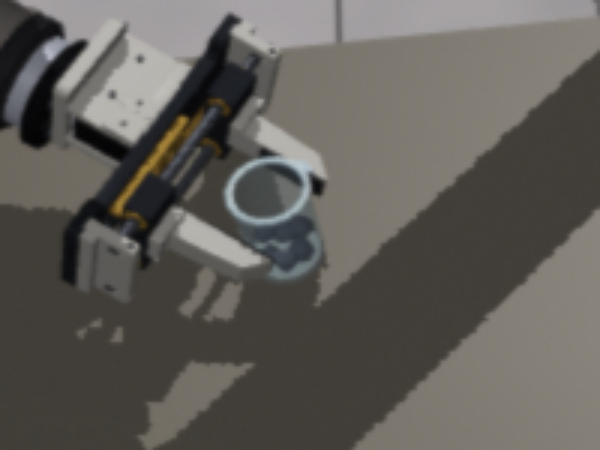

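The jaws straddle the beaker centrally, rim at crop (268,190), and are still closing.

Emit:
jog_arm --deltas '[0,0,0,0,0,0,0,0,0,0,0,0,0,0,0,0,0,0,0,0,0,0,0,0,0,0,0,0,0,0]'

```text
time: 3.03
tool_pos: [0.5036, -0.2443, 0.0428]
tool_rot: [-3.139, -1.219, 1.043]
contact_force: [-0.9, -0.5, 0.8]
opening: 0.0506
```

Emit:
jog_arm --deltas '[0,0,0.02,0,0,0,0,0,0.08,0,0,0,0,0,0.2,0,0,0,0,0,0.35,0,0,0,0,0,0.5,0,0,0]'

```text
time: 3.45
tool_pos: [0.5036, -0.2441, 0.094]
tool_rot: [-3.138, -1.219, 1.042]
contact_force: [-0.4, -0.5, -1.5]
opening: 0.0508
```

```bash
python3 - <<'E'
from h import *
s=robot.observe();print(s["opening"],s["qpos"],s["contact_force"])
plan((.6,.0385,.285),toolR(90,20))
E
```

```text
0.05081681463688221 [-1.0672136   0.9292825   1.53994432  0.93459419  1.60285207 -1.00650731] [-0.37635748 -0.45140749 -1.52653199]
rows 11.8 calls 3 per call [0.321, 0.942, 0.637, 0.001, -0.0, 0.111] fifth [0.0643, 0.1884, 0.1273, 0.0001, -0.0001, 0.0223] q [-1.07  0.93  1.54  0.93  1.6  -1.01] F [-0.4 -0.5 -1.5] t 3.45
```

```bash
python3 - <<'E'
from h import *
plan((.532,.025,.295),toolR(110,0),step=.027)
E
```

```text
rows 12.5 calls 3 per call [0.095, 0.897, 0.67, 0.077, -0.007, 0.184] fifth [0.0189, 0.1794, 0.134, 0.0154, -0.0014, 0.0367] q [-1.07  0.93  1.54  0.93  1.6  -1.01] F [-0.4 -0.5 -1.5] t 3.45
```

Emit:
jog_arm --deltas '[0.02,0.12,0.16,0.015,-0.001,0.037,0.04,0.28,0.34,0.031,-0.003,0.074,0.06,0.48,0.52,0.046,-0.004,0.11,0.08,0.68,0.7,0.062,-0.006,0.147,0.1,0.88,0.9,0.077,-0.007,0.184]'

```text
time: 3.87
tool_pos: [0.5134, -0.1555, 0.1843]
tool_rot: [-2.989, -1.333, 1.192]
contact_force: [-0.1, -0.4, -1.6]
opening: 0.0506
```

Emit:
jog_arm --deltas '[0.02,0.18,0.18,0.015,-0.001,0.037,0.04,0.36,0.36,0.031,-0.003,0.074,0.06,0.54,0.54,0.046,-0.004,0.11,0.08,0.72,0.72,0.062,-0.006,0.147,0.09,0.9,0.9,0.077,-0.007,0.184]'

```text
time: 4.28
tool_pos: [0.5223, -0.0653, 0.2746]
tool_rot: [-2.848, -1.451, 1.342]
contact_force: [0.4, 0.1, -1.3]
opening: 0.0506
```

```bash
python3 - <<'E'
from h import *
plan((.532,.025,.295),toolR(110,0),step=.027)
E
```

```text
rows 3.4 calls 1 per call [0.097, 0.903, 0.204, 0.076, -0.007, 0.181] fifth [0.0193, 0.1805, 0.0409, 0.0152, -0.0013, 0.0361] q [-0.71  0.82  1.37  0.95  2.1  -0.8 ] F [ 0.4  0.1 -1.3] t 4.28
```

Emit:
jog_arm --deltas '[0.02,0.2,0.06,0.015,-0.001,0.036,0.04,0.4,0.12,0.03,-0.003,0.072,0.06,0.58,0.17,0.046,-0.004,0.108,0.08,0.75,0.2,0.061,-0.006,0.145,0.1,0.9,0.2,0.076,-0.007,0.181]'

```text
time: 4.7
tool_pos: [0.5323, 0.0249, 0.2945]
tool_rot: [2.246, -1.569, 2.817]
contact_force: [1.1, -0.0, -1.5]
opening: 0.0505
```

```bash
python3 - <<'E'
from h import *
plan((.532,.025,.28),toolR(110,0,90),lim=6)
s=robot.observe();print(s["tool_pos"],s["contact_force"],s["opening"])
im=snap("scene","s3.png");cv2.imwrite("pics/s3c.png",cv2.resize(im[60:310,190:440],None,fx=2.4,fy=2.4))
E
```

```text
rows 15.0 calls 4 per call [-0.001, 0.0, -0.036, -0.086, 0.235, -0.0] fifth [-0.0001, 0.0001, -0.0072, -0.0171, 0.047, -0.0001] q [-0.5   0.89  1.26  1.01  2.25 -0.78] F [ 1.1 -0.  -1.5] t 4.7
[0.53227487 0.02488456 0.29446763] [ 1.12233688 -0.04725079 -1.46830204] 0.050546646409502044
```

View pics/s3c.png

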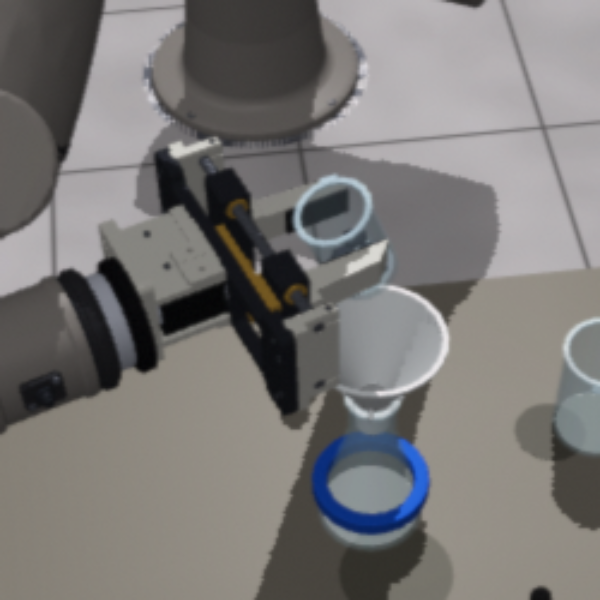

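The beaker is over the funnel's robot side (crop rim (335,210)) and the gripper body is clear of the funnel, so I start the tilt.

Emit:
jog_arm --deltas '[0,0,-0.01,-0.023,0.063,0,0,0,-0.02,-0.046,0.125,0,0,0,-0.03,-0.068,0.188,0,0,0,-0.04,-0.091,0.25,0,0,0,-0.05,-0.114,0.313,0]' --newtons 15

```text
time: 5.17
tool_pos: [0.5323, 0.0239, 0.2885]
tool_rot: [-1.576, -1.042, 0.352]
contact_force: [-0.4, 0.0, -1.6]
opening: 0.0506
```

Emit:
jog_arm --deltas '[0,0,-0.01,-0.023,0.063,0,0,0,-0.02,-0.046,0.125,0,0,0,-0.03,-0.068,0.188,0,0,0,-0.04,-0.091,0.25,0,0,0,-0.05,-0.114,0.313,0]'

```text
time: 5.58
tool_pos: [0.5323, 0.0238, 0.2836]
tool_rot: [-1.575, -0.519, 0.351]
contact_force: [-0.2, -0.1, -0.9]
opening: 0.0501
```

Emit:
jog_arm --deltas '[0,0,-0.01,-0.023,0.063,0,0,0,-0.02,-0.046,0.125,0,0,0,-0.03,-0.068,0.188,0,0,0,-0.04,-0.091,0.25,0,0,0,-0.05,-0.114,0.313,0]'

```text
time: 6.0
tool_pos: [0.5323, 0.0238, 0.2786]
tool_rot: [-1.574, 0.004, 0.35]
contact_force: [-0.2, 0.7, -1.6]
opening: 0.0503
```

```bash
python3 - <<'E'
from h import *
plan((.532,.025,.28),toolR(110,0,110),lim=6)
E
```

```text
rows 3.3 calls 1 per call [-0.003, 0.012, 0.014, -0.073, 0.207, -0.001] fifth [-0.0006, 0.0025, 0.0029, -0.0146, 0.0414, -0.0002] q [-0.5   0.91  1.26  0.99  2.24  0.76] F [-0.2  0.7 -1.6] t 6.0
```

Emit:
jog_arm --deltas '[-0.01,0.02,0,-0.015,0.042,0,-0.02,0.04,0,-0.027,0.073,0,-0.02,0.05,0,-0.034,0.094,0,-0.02,0.05,0,-0.042,0.115,0,-0.02,0.05,0,-0.05,0.135,0]'

```text
time: 6.42
tool_pos: [0.5303, 0.0289, 0.2786]
tool_rot: [-1.575, 0.227, 0.35]
contact_force: [-0.6, -0.1, -1.7]
opening: 0.0501
```

Emit:
jog_arm --deltas '[0,0,0,-0.004,0.01,0,0,0,0,-0.008,0.021,0,0,0,0,-0.011,0.031,0,0,0,0,-0.015,0.042,0,0,0,0,-0.019,0.052,0]'

```text
time: 6.83
tool_pos: [0.5305, 0.0288, 0.2778]
tool_rot: [-1.575, 0.314, 0.35]
contact_force: [0.1, -0.4, -1.7]
opening: 0.0505
```

Emit:
jog_arm --deltas '[0,0,0,-0.004,0.01,0,0,0,0,-0.008,0.021,0,0,0,0,-0.011,0.031,0,0,0,0,-0.015,0.042,0,0,0,0,-0.019,0.052,0]'

```text
time: 7.25
tool_pos: [0.5306, 0.0288, 0.2777]
tool_rot: [-1.575, 0.401, 0.35]
contact_force: [0.2, -0.2, -0.4]
opening: 0.0501
```

Emit:
jog_arm --deltas '[0,0,0,-0.004,0.01,0,0,0,0,-0.008,0.021,0,0,0,0,-0.011,0.031,0,0,0,0,-0.015,0.042,0,0,0,0,-0.019,0.052,0]'

```text
time: 7.67
tool_pos: [0.5306, 0.0288, 0.2777]
tool_rot: [-1.575, 0.488, 0.35]
contact_force: [0.8, 0.4, -1.1]
opening: 0.0503
```

```bash
python3 - <<'E'
from h import *
s=robot.observe();print(s["qpos"],s["contact_force"])
a=snap("scene","s4.png");b=snap("top","t4.png")
cv2.imwrite("pics/s4c.png",np.hstack([cv2.resize(a[130:290,270:410],(490,560)),cv2.resize(b[170:290,245:345],(300,360)) if 0 else cv2.resize(b[170:330,230:316],(301,560))]))
E
```

```text
[-0.49863882  0.90718763  1.27482289  0.98889939  2.2312173   1.241679  ] [ 0.8072576   0.42543947 -1.06679574]
```

View pics/s4c.png

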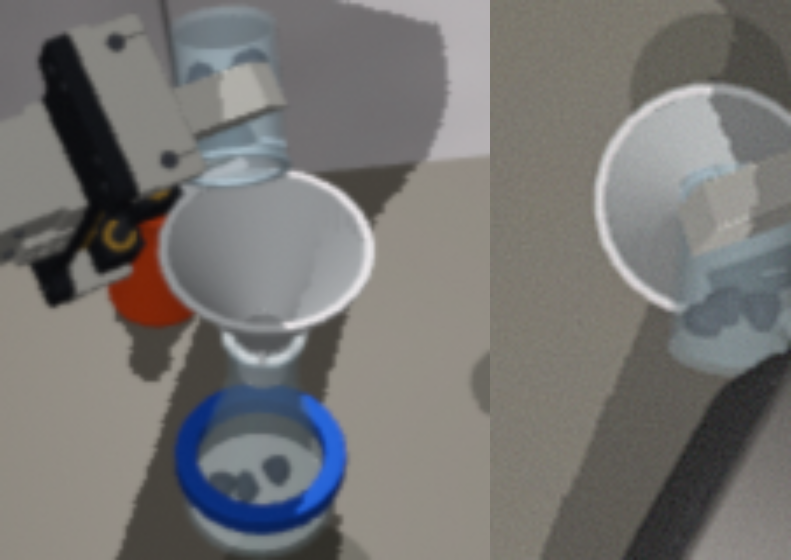

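About three pieces are in the flask (crop (220-275,480)) and about three are still in the beaker. The gripper is clear, so I tilt a little further.

Emit:
jog_arm --deltas '[0,0,0,-0.004,0.01,0,0,0,0,-0.008,0.021,0,0,0,0,-0.011,0.031,0,0,0,0,-0.015,0.042,0,0,0,0,-0.019,0.052,0]'

```text
time: 8.18
tool_pos: [0.5306, 0.0288, 0.2777]
tool_rot: [-1.575, 0.575, 0.35]
contact_force: [-0.3, 0.5, -1.1]
opening: 0.0503
```

Emit:
jog_arm --deltas '[0,0,0,-0.004,0.01,0,0,0,0,-0.008,0.021,0,0,0,0,-0.011,0.031,0,0,0,0,-0.015,0.042,0,0,0,0,-0.019,0.052,0]'

```text
time: 8.6
tool_pos: [0.5306, 0.0288, 0.2777]
tool_rot: [-1.575, 0.662, 0.35]
contact_force: [-0.3, 0.2, -0.3]
opening: 0.0501
```

Emit:
jog_arm --deltas '[0,0,0,-0.004,0.01,0,0,0,0,-0.008,0.021,0,0,0,0,-0.011,0.031,0,0,0,0,-0.015,0.042,0,0,0,0,-0.019,0.052,0]'

```text
time: 9.02
tool_pos: [0.5306, 0.0288, 0.2777]
tool_rot: [-1.575, 0.749, 0.35]
contact_force: [-0.5, -0.4, 0.1]
opening: 0.0505
```

Emit:
jog_arm --deltas '[0,0,0,0,0,0,0,0,0,0,0,0,0,0,0,0,0,0,0,0,0,0,0,0,0,0,0,0,0,0]'

```text
time: 9.43
tool_pos: [0.5306, 0.0288, 0.2778]
tool_rot: [-1.575, 0.747, 0.35]
contact_force: [-0.2, -0.3, -1.2]
opening: 0.0501
```

```bash
python3 - <<'E'
from h import *
a=snap("scene","s5.png");b=snap("top","t5.png")
cv2.imwrite("pics/s5c.png",np.hstack([cv2.resize(a[130:290,270:410],(490,560)),cv2.resize(b[170:330,230:316],(301,560))]))
E
```

```text
(no output)
```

View pics/s5c.png

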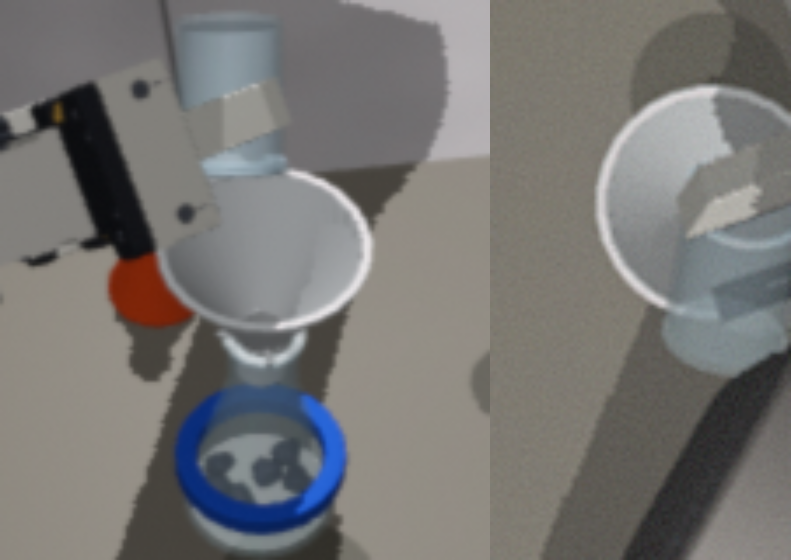

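The beaker is empty and the funnel cone looks clear. The flask shows about 5 or 6 pieces; I will count them and check the throat once the arm is away. Next I carry the beaker back while turning it upright.

Emit:
jog_arm --deltas '[0,-0.06,0.08,0.025,-0.069,0,0,-0.16,0.16,0.05,-0.139,0,0,-0.3,0.2,0.076,-0.208,0,0,-0.45,0.2,0.101,-0.278,0,0,-0.6,0.2,0.126,-0.347,0]'

```text
time: 9.95
tool_pos: [0.5305, -0.0317, 0.2981]
tool_rot: [-1.576, 0.161, 0.35]
contact_force: [-1.2, -0.1, -1.0]
opening: 0.0502
```

Emit:
jog_arm --deltas '[0,-0.16,0,0.025,-0.069,0,0,-0.32,0,0.05,-0.139,0,0,-0.48,0,0.076,-0.208,0,0,-0.64,0,0.101,-0.278,0,0,-0.8,0,0.126,-0.347,0]'

```text
time: 10.37
tool_pos: [0.5305, -0.112, 0.2977]
tool_rot: [-1.576, -0.418, 0.349]
contact_force: [-0.0, -0.2, -0.7]
opening: 0.0506
```

Emit:
jog_arm --deltas '[0,-0.14,0,0.025,-0.069,0,0,-0.28,0,0.05,-0.139,0,0,-0.42,0,0.076,-0.208,0,0,-0.56,0,0.101,-0.278,0,0,-0.7,0,0.126,-0.347,0]'

```text
time: 10.78
tool_pos: [0.5305, -0.1819, 0.2977]
tool_rot: [-1.577, -0.998, 0.35]
contact_force: [0.1, 0.7, -0.3]
opening: 0.0505
```

Emit:
jog_arm --deltas '[0,0,-0.1,0.025,-0.069,0,0,0,-0.2,0.05,-0.139,0,0,0,-0.35,0.076,-0.208,0,0,0,-0.5,0.101,-0.278,0,0,0,-0.6,0.126,-0.347,0]'

```text
time: 11.2
tool_pos: [0.5304, -0.1812, 0.2363]
tool_rot: [1.513, -1.564, -2.741]
contact_force: [0.7, 0.2, -0.7]
opening: 0.0504
```

```bash
python3 - <<'E'
from h import *
plan((.504,-.243,.08),toolR(60,20))
im=snap("top","t6.png")
cv2.imwrite("pics/t6c.png",cv2.resize(im[170:290,240:340],(600,720))[:600])
s=snap("scene","s6.png")
E
```

```text
rows 7.8 calls 2 per call [-0.132, -0.309, -0.782, -0.114, 0.012, -0.273] fifth [-0.0264, -0.0618, -0.1563, -0.0228, 0.0025, -0.0547] q [-0.74  1.14  0.86  0.91  2.5  -0.77] F [ 0.7  0.2 -0.7] t 11.2
```

View pics/t6c.png

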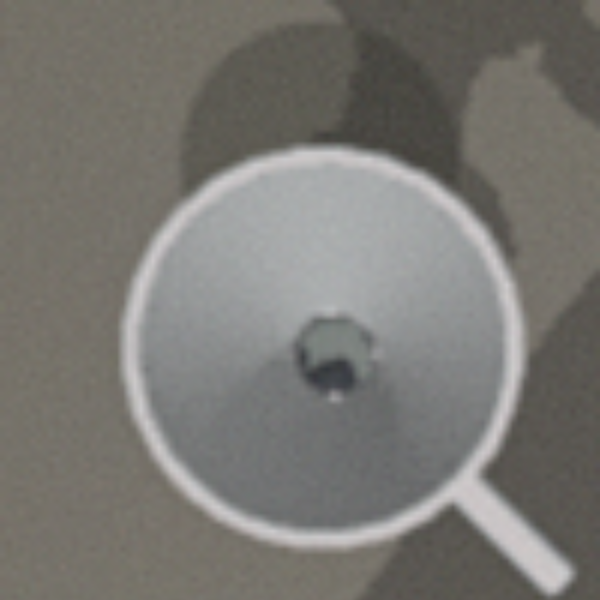

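The throat is mostly open, with a dark patch in its lower part at crop (335,375). That is either a piece in the stem or one in the flask seen through it, so I will jog the funnel anyway. First I put the beaker down.

Emit:
jog_arm --deltas '[-0.03,-0.06,-0.16,-0.023,0.002,-0.055,-0.05,-0.12,-0.31,-0.046,0.005,-0.11,-0.08,-0.19,-0.47,-0.068,0.007,-0.165,-0.11,-0.25,-0.63,-0.091,0.01,-0.22,-0.13,-0.31,-0.78,-0.114,0.012,-0.273]'

```text
time: 11.72
tool_pos: [0.5174, -0.2131, 0.1597]
tool_rot: [-2.901, -1.388, 1.238]
contact_force: [-0.0, 0.8, -0.1]
opening: 0.0507
```

Emit:
jog_arm --deltas '[-0.03,-0.06,-0.16,-0.023,0.002,-0.055,-0.05,-0.12,-0.31,-0.046,0.005,-0.11,-0.08,-0.19,-0.47,-0.068,0.007,-0.165,-0.11,-0.25,-0.63,-0.091,0.01,-0.22,-0.13,-0.31,-0.78,-0.114,0.012,-0.273]'

```text
time: 12.13
tool_pos: [0.5045, -0.2445, 0.0819]
tool_rot: [-3.125, -1.218, 1.024]
contact_force: [0.9, -0.4, -1.5]
opening: 0.0505
```

```bash
python3 - <<'E'
from h import *
plan((.504,-.243,.0435),toolR(60,20))
E
```

```text
rows 1.3 calls 1 per call [-0.005, 0.015, -0.384, 0.0, -0.004, 0.005] fifth [-0.001, 0.003, -0.0768, 0.0, -0.0009, 0.0009] q [-1.07  0.95  1.54  0.94  1.59 -1.02] F [ 0.9 -0.4 -1.5] t 12.13
```

Emit:
jog_arm --deltas '[0,0,-0.12,0,0,0,0,0,-0.24,0,0,0,0,0,-0.32,0,0,0,0,0,-0.36,0,0,0,0,0,-0.385,0,0,0]'

```text
time: 12.55
tool_pos: [0.5051, -0.2426, 0.0427]
tool_rot: [-3.128, -1.223, 1.036]
contact_force: [-1.3, 0.5, 8.8]
opening: 0.0503
```

Emit:
jog_arm --deltas '[0,0,-0.005,0,0,0,0,0,-0.01,0,0,0]'

```text
time: 12.72
tool_pos: [0.505, -0.2428, 0.0428]
tool_rot: [-3.132, -1.222, 1.039]
contact_force: [-0.4, 2.1, 3.4]
opening: 0.0506
```

Emit:
jog_arm --deltas '[0,0,0,0,0,0,0,0,0,0,0,0,0,0,0,0,0,0,0,0,0,0,0,0,0,0,0,0,0,0]' --claw 1

```text
time: 13.13
tool_pos: [0.5046, -0.2433, 0.0423]
tool_rot: [-3.131, -1.22, 1.037]
contact_force: [0.6, -0.7, 0.3]
opening: 0.0793
```

Emit:
jog_arm --deltas '[0,0,0,0,0,0,0,0,0,0,0,0,-0.1,-0.17,0,0,0,0,-0.22,-0.38,0,0,0,0,-0.36,-0.62,0,0,0,0]'

```text
time: 13.55
tool_pos: [0.4684, -0.3049, 0.0424]
tool_rot: [-3.129, -1.221, 1.037]
contact_force: [0.1, -0.2, -0.4]
opening: 0.0916
```

Emit:
jog_arm --deltas '[-0.1,-0.17,0.1,0,0,0,-0.2,-0.34,0.35,0,0,0,-0.3,-0.5,0.6,0,0,0,-0.3,-0.5,0.8,0,0,0,-0.3,-0.5,1,0,0,0]'

```text
time: 13.97
tool_pos: [0.4379, -0.3565, 0.1432]
tool_rot: [-3.133, -1.22, 1.037]
contact_force: [0.6, -0.8, 0.2]
opening: 0.0924
```

```bash
python3 - <<'E'
from h import *
T=snap("top","t7.png");S=snap("scene","s7.png")
# lug grasp: tool down, jaw across the thickness: tool y perp. to lug direction (-148.3+90=-58.3)
for yaw in (31.7,-148.3):
    print(yaw);plan((.45,-.06,.26),Ro.from_euler("xyz",[np.pi,0,np.radians(yaw)]))
g=cv2.cvtColor(S,cv2.COLOR_BGR2GRAY)
cv2.imwrite("pics/s7c.png",np.hstack([cv2.resize(S[170:300,295:395],(462,600)),cv2.resize(S[225:285,162:222],(330,330)).repeat(1,0).copy() if 0 else cv2.copyMakeBorder(cv2.resize(S[225:285,162:222],(330,330)),0,270,0,0,cv2.BORDER_CONSTANT)]))
E
```

```text
31.7
rows 11.0 calls 3 per call [0.037, 0.988, 0.383, -0.187, 0.182, -0.091] fifth [0.0075, 0.1976, 0.0767, -0.0374, 0.0364, -0.0183] q [-1.23  0.93  1.33  0.83  1.83 -0.92] F [-0.1 -0.9 -0.6] t 14.07
-148.3
rows 23.1 calls 5 per call [0.022, 0.593, 0.23, -0.142, -0.146, 0.283] fifth [0.0045, 0.1186, 0.046, -0.0284, -0.0292, 0.0566] q [-1.23  0.93  1.33  0.83  1.83 -0.92] F [-0.1 -0.9 -0.6] t 14.07
```

View pics/s7c.png

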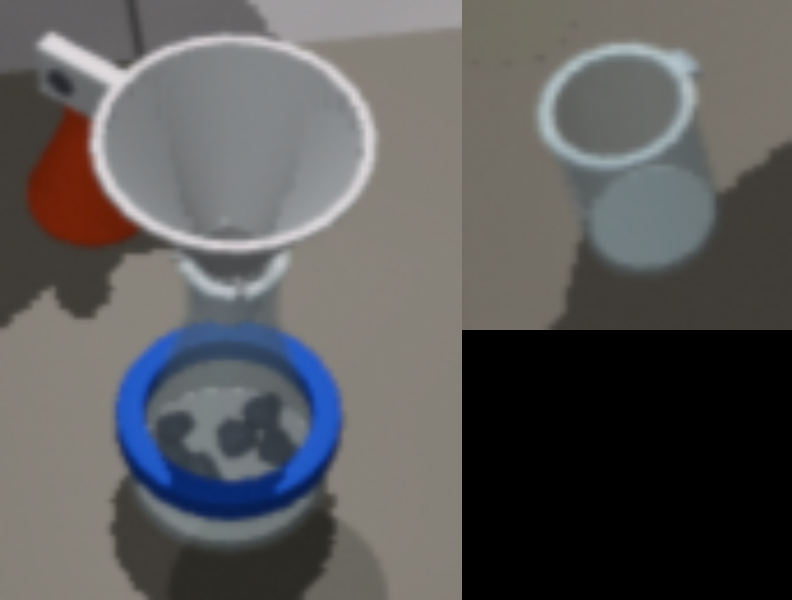

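The small beaker stands empty and upright. Five pieces are visible in the flask, around crop (160-290,400-470); a sixth may be behind the ring or in the throat. I go to the lug.

Emit:
jog_arm --deltas '[0.01,0.1,0.15,-0.037,0.036,-0.018,0.02,0.26,0.3,-0.075,0.073,-0.036,0.02,0.44,0.45,-0.112,0.109,-0.055,0.03,0.64,0.6,-0.15,0.146,-0.073,0.04,0.84,0.75,-0.187,0.182,-0.091]'

```text
time: 14.48
tool_pos: [0.4421, -0.2704, 0.217]
tool_rot: [-3.034, -0.81, 0.805]
contact_force: [0.3, -0.3, -0.1]
opening: 0.092
```

Emit:
jog_arm --deltas '[0.01,0.2,0.1,-0.037,0.036,-0.018,0.02,0.4,0.2,-0.075,0.073,-0.036,0.02,0.6,0.3,-0.112,0.109,-0.055,0.03,0.8,0.4,-0.15,0.146,-0.073,0.04,1,0.5,-0.187,0.182,-0.091]'

```text
time: 14.9
tool_pos: [0.4461, -0.1703, 0.2675]
tool_rot: [-3.064, -0.401, 0.678]
contact_force: [0.1, 1.3, -0.6]
opening: 0.0922
```

```bash
python3 - <<'E'
from h import *
plan((.4942,.0007,.26),Ro.from_euler("xyz",[np.pi,0,np.radians(31.7)]))
E
```

```text
rows 5.9 calls 2 per call [0.24, 0.855, -0.037, -0.094, 0.09, -0.044] fifth [0.0481, 0.171, -0.0075, -0.0188, 0.018, -0.0088] q [-0.79  0.21  1.7   0.42  1.3  -0.04] F [ 0.1  1.3 -0.6] t 14.9
```

Emit:
jog_arm --deltas '[0.05,0.17,0,-0.023,0.022,-0.011,0.1,0.34,0,-0.047,0.045,-0.022,0.14,0.51,0,-0.07,0.067,-0.033,0.19,0.68,0,-0.12,0.115,-0.06,0.24,0.85,0,-0.17,0.163,-0.08]' --claw 0.55

```text
time: 15.32
tool_pos: [0.4701, -0.0863, 0.2673]
tool_rot: [-3.134, -0.037, 0.564]
contact_force: [-0.1, 0.2, -0.5]
opening: 0.0633
```

Emit:
jog_arm --deltas '[0.05,0.17,0,-0.018,0.017,-0.008,0.1,0.34,-0.02,-0.018,0.017,-0.008,0.14,0.51,-0.04,-0.018,0.017,-0.008,0.19,0.68,-0.06,-0.018,0.017,-0.008,0.24,0.855,-0.075,-0.018,0.017,-0.008]'

```text
time: 15.73
tool_pos: [0.4943, 0.0005, 0.2586]
tool_rot: [-3.139, -0.002, 0.557]
contact_force: [0.6, -0.3, -0.1]
opening: 0.0506
```

```bash
python3 - <<'E'
from h import *
plan((.4942,.0007,.189),Ro.from_euler("xyz",[np.pi,0,np.radians(31.7)]))
E
```

```text
rows 2.3 calls 1 per call [-0.001, 0.002, -0.696, -0.002, 0.0, -0.002] fifth [-0.0002, 0.0005, -0.1392, -0.0004, 0.0001, -0.0005] q [-0.16  0.27  1.57  0.    1.3   0.86] F [ 0.6 -0.3 -0.1] t 15.73
```

Emit:
jog_arm --deltas '[0,0,-0.18,0,0,0,0,0,-0.36,0,0,0,0,0,-0.52,0,0,0,0,0,-0.63,0,0,0,0,0,-0.695,0,0,0]'

```text
time: 16.15
tool_pos: [0.4934, -0.0004, 0.188]
tool_rot: [-3.138, -0.001, 0.557]
contact_force: [-0.4, 0.4, -0.0]
opening: 0.0505
```

Emit:
jog_arm --deltas '[0,0,0,0,0,0,0,0,0,0,0,0,0,0,0,0,0,0,0,0,0,0,0,0,0,0,0,0,0,0]' --claw 0 --newtons 35

```text
time: 16.57
tool_pos: [0.4949, -0.0008, 0.1909]
tool_rot: [-3.141, -0.005, 0.556]
contact_force: [0.1, -0.0, -0.2]
opening: 0.0221
```

Emit:
jog_arm --deltas '[0,0,0,0,0,0,0,0,0,0,0,0,0,0,0,0,0,0,0,0,0,0,0,0,0,0,0,0,0,0]'

```text
time: 16.98
tool_pos: [0.4947, -0.0007, 0.1904]
tool_rot: [-3.141, -0.004, 0.556]
contact_force: [-0.2, 1.2, 2.0]
opening: 0.0097
```

```bash
python3 - <<'E'
from h import *
s=robot.observe();print(s["opening"],s["contact_force"],s["torque"],s["qpos"])
T=snap("top","t8.png")
u=np.array([.851,.525]);r=-.072*u
for a in(9,-9):
    t=np.radians(a);R=np.array([[np.cos(t),-np.sin(t)],[np.sin(t),np.cos(t)]]);print(a,(R@r-r)/.1)
hsv=cv2.cvtColor(T,cv2.COLOR_BGR2HSV);m=((hsv[...,2]>135)&(hsv[...,1]<40)).astype(np.uint8)
k=np.zeros_like(m);k[180:290,240:345]=m[180:290,240:345]
body=cv2.morphologyEx(cv2.morphologyEx(k,cv2.MORPH_CLOSE,np.ones((15,15),np.uint8)),cv2.MORPH_OPEN,np.ones((25,25),np.uint8))
c=max(cv2.findContours(body,0,1)[0],key=cv2.contourArea);e=cv2.fitEllipse(c);print(e,onz("top",*e[0],.21))
E
```

```text
0.009670938545731615 [-0.24630807  1.23284283  2.01747745] [ 0.08574579 -0.11940586 -0.03074533] [-0.1586787   0.33081642  1.68117256  0.00384042  1.12692196  0.85481036]
9 [ 0.06667583 -0.09119672]
-9 [-0.05158863  0.10050433]Traceback (most recent call last):
  File "<stdin>", line 10, in <module>
ValueError: max() iterable argument is empty
```

Gripped (9.7 mm opening). Now I raise the funnel 12 mm, turn it to and fro and tap it down.

Emit:
jog_arm --deltas '[0,0,0.06,0,0,0,0,0,0.12,0,0,0,0.031,-0.047,0.12,0,0,0.05,0.067,-0.091,0.12,0,0,0.1,0.031,-0.047,0.12,0,0,0.05]'

```text
time: 17.45
tool_pos: [0.4987, -0.0064, 0.2029]
tool_rot: [3.141, -0.005, 0.64]
contact_force: [0.5, 1.7, -0.7]
opening: 0.0094
```

Emit:
jog_arm --deltas '[-0.031,0.047,0,0,0,-0.05,-0.06,0.096,0,0,0,-0.1,-0.083,0.147,0,0,0,-0.15,-0.06,0.096,0,0,0,-0.1,-0.031,0.047,0,0,0,-0.05]'

```text
time: 17.87
tool_pos: [0.4944, -0.0005, 0.2029]
tool_rot: [-3.141, -0.004, 0.56]
contact_force: [-0.3, 1.0, -1.4]
opening: 0.0101
```

Emit:
jog_arm --deltas '[0,0,-0.12,0,0,0,0,0,-0.12,0,0,0,0,0,0,0,0,0,0,0,-0.12,0,0,0,0,0,-0.12,0,0,0]'

```text
time: 18.28
tool_pos: [0.4942, -0.0007, 0.19]
tool_rot: [-3.14, -0.003, 0.555]
contact_force: [1.0, 0.3, -0.5]
opening: 0.0096
```

```bash
python3 - <<'E'
from h import *
s=robot.observe();print(s["opening"],s["contact_force"],s["tool_pos"])
S=snap("scene","s9.png");T=snap("top","t9.png");S7=cv2.imread("pics/s7.png");T6=cv2.imread("pics/t6.png")
# dark zinc area inside ring and in throat, before/after
for n,I in(("s7",S7),("s9",S)):
    g=cv2.cvtColor(I,cv2.COLOR_BGR2GRAY)[250:280,325:365]
    print(n,[(g<t).sum() for t in(70,80,90,100)])
for n,I in(("t0",cv2.imread("pics/top0.png")),("t6",T6),("t7",cv2.imread("pics/t7.png")),("t8",cv2.imread("pics/t8.png")),("t9",T)):
    print(n,cv2.cvtColor(I,cv2.COLOR_BGR2GRAY)[220:238:1,286:304][::2,::2].tolist() if 0 else [int((cv2.cvtColor(I,cv2.COLOR_BGR2GRAY)[218:240,284:306]<t).sum()) for t in(60,75,90,105)])
a=np.hstack([cv2.resize(S7[165:290,300:390],(390,540)),cv2.resize(S[165:290,300:390],(390,540))])
cv2.imwrite("pics/cmp.png",a)
E
```

```text
0.009589700199810727 [ 0.97802697  0.30921665 -0.53974059] [ 0.49417464 -0.00068728  0.18997461]
s7 [np.int64(511), np.int64(595), np.int64(771), np.int64(831)]
s9 [np.int64(556), np.int64(693), np.int64(764), np.int64(845)]
t0 [0, 0, 0, 73]
t6 [4, 30, 41, 66]
t7 [14, 34, 48, 139]
t8 [28, 169, 190, 306]
t9 [28, 167, 189, 310]
```

Emit:
jog_arm --deltas '[0,0,0.06,0,0,0,0,0,0.13,0,0,0,0.031,-0.047,0.13,0,0,0.05,0.067,-0.091,0.13,0,0,0.1,0.031,-0.047,0.13,0,0,0.05]'

```text
time: 18.8
tool_pos: [0.4989, -0.0065, 0.2044]
tool_rot: [3.141, -0.005, 0.64]
contact_force: [-0.5, 0.9, 0.1]
opening: 0.01
```

Emit:
jog_arm --deltas '[-0.031,0.047,0,0,0,-0.05,-0.06,0.096,0,0,0,-0.1,-0.083,0.147,0,0,0,-0.15,-0.06,0.096,0,0,0,-0.1,-0.031,0.047,0,0,0,-0.05]'

```text
time: 19.22
tool_pos: [0.4945, -0.0005, 0.2043]
tool_rot: [-3.141, -0.004, 0.56]
contact_force: [0.1, 0.1, 0.5]
opening: 0.0096
```

Emit:
jog_arm --deltas '[0,0,-0.135,0,0,0,0,0,-0.135,0,0,0,0,0,0,0,0,0,0,0,-0.13,0,0,0,0,0,-0.13,0,0,0]'

```text
time: 19.63
tool_pos: [0.4939, -0.0006, 0.19]
tool_rot: [-3.14, -0.002, 0.555]
contact_force: [-0.8, 0.3, -0.7]
opening: 0.0099
```

```bash
python3 - <<'E'
from h import *
s=robot.observe();print(s["opening"],s["contact_force"],s["tool_pos"],s["time"])
S=snap("scene","s10.png");T=snap("top","t10.png");W=snap("wrist","w10.png");S7=cv2.imread("pics/s7.png")
b=lambda I:cv2.resize(I[215:290,310:380],(280,300),interpolation=cv2.INTER_CUBIC)
top=np.hstack([b(S7),b(S),cv2.resize(T[190:280,250:324],(240,300))])
cv2.imwrite("pics/cmp2.png",np.vstack([top,np.hstack([cv2.resize(W,(400,300)),cv2.resize(S[165:255,290:410],(400,300))])]))
E
```

```text
0.009863305893373083 [-0.75002857  0.26849065 -0.70507871] [ 0.49388346 -0.00061786  0.1900462 ] 19.6333
```

View pics/cmp2.png

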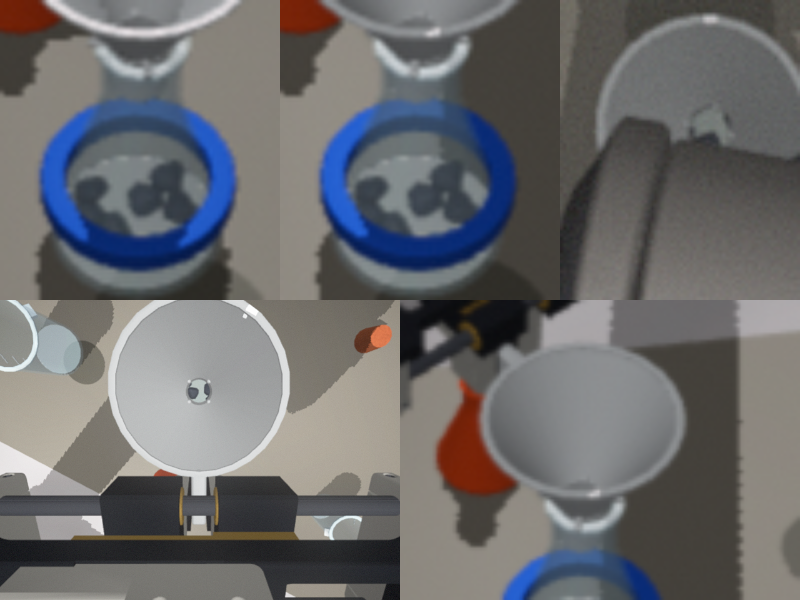

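The flask still shows the same five pieces, and the jog changed nothing. The wrist view looks straight through the throat at (200,391), with dark bits only at its edges. I check by geometry whether those bits lie on the flask floor or in the stem, and whether one is the missing piece.

```bash
python3 - <<'E'
from h import *
for n,p in dict(A=(333,262.5),B=(337,270.5),C=(346,264.5),D=(352,258.8),E=(353.8,267)).items(): print(n,np.round(onz("scene",*p,.009)[:2],4))
W=cv2.imread("pics/w10.png");g=cv2.cvtColor(W,cv2.COLOR_BGR2GRAY);p=robot.camera_params("wrist")
x0,y0=295,120
sub=g[y0:y0+55,x0:x0+50]
for r in sub[::3,::2]: print(" ".join("%3d"%v for v in r))
m=(sub<85).astype(np.uint8);n,l,st,c=cv2.connectedComponentsWithStats(m)
for i in range(1,n):
    if st[i,4]>15:
        u=c[i]+(x0,y0);print(st[i,:5],u,"floor",np.round(onz("wrist",*u,.009,p)[:2],4),"stem",np.round(onz("wrist",*u,.13,p)[:2],4))
print("cam",np.round(-p["R"].T@p["t"],3))
P=lambda X:(lambda q:(round(p["fx"]*q[0]/q[2]+p["cx"],1),round(p["fy"]*q[1]/q[2]+p["cy"],1)))(p["R"]@np.array(X)+p["t"])
print("throat top",P((.5555,.0385,.145)),"stem end",P((.5555,.0385,.115)),"r px",11*p["fx"]/1000/.3)
T=cv2.imread("pics/t7.png");gt=cv2.cvtColor(T,cv2.COLOR_BGR2GRAY)[218:240,284:306]
for r in gt[::2]: print(" ".join("%3d"%v for v in r))
E
```

```text
A [0.5393 0.02  ]
B [0.559  0.0251]
C [0.5473 0.0444]
D [0.5355 0.0581]
E [0.5552 0.0586]
175 172 174 172 169 170 169 167 166 164 166 165 164 160 162 160 156 156 161 156 159 159 158 159 159
173 174 175 174 171 174 168 168 164 165 163 167 163 166 161 158 161 160 158 159 158 159 158 158 161
178 174 172 170 174 173 173 158 145 138 133 138 135 132 129 136 148 158 158 161 158 159 158 157 154
178 176 179 224 221 173 140 156 188 195 198 194 194 198 196 184 147 126 167 214 217 160 158 158 154
178 179 168 189 189 140 185 197 194 195 196 195 194 193 195 194 198 187 138 184 194 161 157 158 159
181 175 175 143 120  91 187 195 196 194 198 193 194 193 194 196 152  79  83 114 126 159 160 160 159
181 182 148 135 117 190 197 194 195 196 196 195 193 194 196 196 108  83  89  88 125 136 160 158 157
184 176 143 109  80  80  76  81  81  91 142 196 194 195 196 194  94  85  87  86 110 129 156 160 159
186 157 141  93  96 105  98  96  95  87  85 117 194 198 195 195  87  90  87  87 100 130 154 160 158
187 157 138  96  85  97 101 100  99 100  91 126 197 196 196 195  77  86  92  95  98 128 154 162 164
189 169 14
[... 1465 characters left out ...]
 139 143 147 148 145 128  98  99 112 116 114 117 114 118 114 125 142 146 142 141 137
135 137 141 140 139 112 102 115 117 121 122 119 115 120 118 115 104  89 119 135 134 132
129 133 128 121 114  93  76  97 121 120 117 120 121 115 120 122 115 115 135 139 131 125
116 112 114 114 107  89  66  92 104  86  71  62  55  63  96 119 120 108 104 114 119 123
107 110 109 114 114 107  80  58  51  52  57  64  57  60  60  92 114 107 102 106 116 114
114 107 111 113 108 109 104  98  77  69  60  77  65  65  68  88  96  99  93 107 103 105
107 112 113 109 109 108 105 109 107 107 113 148 135 106 102 102 100  98  97  97 101 103
109 108 108 107 108 108 107 111 106 106 106 103 105 105 101  99 102 102  98  97  97  99
```

```bash
python3 - <<'E'
from h import *
for f in("s7","s10"):
    S=cv2.imread(f"pics/{f}.png").astype(int);b,g,r=S[...,0],S[...,1],S[...,2]
    m=((g<92)&(b-r<25)).astype(np.uint8);k=np.zeros_like(m);k[248:292,322:368]=m[248:292,322:368]
    n,l,st,c=cv2.connectedComponentsWithStats(k)
    print(f,[(st[i,:5].tolist(),np.round(c[i]).tolist()) for i in range(1,n) if st[i,4]>8])
    if f=="s7":
        for row in range(252,290): print(row,"".join("B" if b[row,x]-r[row,x]>60 else "#" if g[row,x]<85 else "+" if g[row,x]<105 else "." for x in range(318,372)))
E
```

```text
s7 [([342, 255, 17, 16, 165], [350.0, 263.0]), ([328, 259, 14, 14, 91], [334.0, 266.0]), ([322, 272, 46, 20, 410], [345.0, 286.0])]
252 ...BBBBBBBB##++....................++++##BBBBBBBB.....
253 ...BBBBBBB##+++.....................++++##BBBBBBBB....
254 ...BBBBBBB##++...................++++++++##BBBBBBB....
255 ..+BBBBBB##++....................++##+++++#BBBBBBB....
256 ..BBBBBBB#+++..................+######+++++#BBBBBBB...
257 ..BBBBBBB++...................+#######+++++#BBBBBBB...
258 ..BBBBBBB++..................+########+..+++BBBBBBB...
259 ..BBBBBBB+...++##+...........+########....++BBBBBBB...
260 ..BBBBBBB+.+######+.......+..+#######+.....+BBBBBBB...
261 ..BBBBBBB++########......+###########+.....+BBBBBBB...
262 ..BBBBBBB.+########.....+#############......BBBBBBB...
263 ..BBBBBBB++#######+.....#########+####+.....BBBBBB#...
264 ..#BBBBBBB#######+......#########+#####+...BBBBBBB+...
265 ..#BBBBBBBB#####+.......+###############+..BBBBBBB#...
266 ..+BBBBBBBB######.......+################+BBBBBBBB+...
267 ...#BBBBBBBB######.......######++########BBBBBBBB#....
268 ...#BBBBBBBB########
[... 706 characters left out ...]
BBBBBBBBBBBBBBBBB####...+######.....
281 ..########+......++##BBBBBBBBBB####+.....+#######.....
282 ..#########+.........+#########++.......+#########....
283 .###########+..........................+##########+...
284 .############++......................+############+...
285 .##############++..................+##############++..
286 ..###############+++...........+++###############+++++
287 ..#####################++++++#####################++++
288 ..###############################################+++++
289 ..###############################################+++++
s10 [([342, 249, 20, 22, 212], [352.0, 261.0]), ([329, 259, 13, 14, 84], [334.0, 266.0]), ([322, 269, 46, 23, 418], [346.0, 285.0])]
```

Both dark bits are flask-floor pieces (they match C and B, and their size fits floor depth), so the stem is clear and nothing is bridged. The left-hand blob in the flask is 13 px, about 25 mm wide, so it probably holds the sixth piece partly behind the ring. I lift the funnel and refine rest's position.

Emit:
jog_arm --deltas '[0,0,0.1,0,0,0,0,0,0.25,0,0,0,0,0,0.42,0,0,0,0,0,0.6,0,0,0,0,0,0.75,0,0,0]'

```text
time: 20.2
tool_pos: [0.4946, -0.0008, 0.2669]
tool_rot: [-3.141, -0.004, 0.556]
contact_force: [0.4, 0.0, 0.5]
opening: 0.0097
```

```bash
python3 - <<'E'
from h import *
s=robot.observe();print(s["tool_pos"],s["opening"],s["contact_force"])
print("rest",onz("top",181.8,260,.095),onz("scene",444.2,206.6,.095),tri(("top",181.8,260),("scene",444.2,206.6)))
# rest rim bright ring in t7 / s7
for n,f,(x0,y0,x1,y1) in(("top","t7",(150,225,215,290)),("scene","s7",(415,185,475,240))):
    I=cv2.imread(f"pics/{f}.png");g=cv2.cvtColor(I,cv2.COLOR_BGR2GRAY)[y0:y1,x0:x1]
    m=(g>150).astype(np.uint8);nn,l,st,c=cv2.connectedComponentsWithStats(m);i=1+np.argmax(st[1:,4])
    cc=max(cv2.findContours((l==i).astype(np.uint8),0,1)[0],key=cv2.contourArea);e=cv2.fitEllipse(cv2.convexHull(cc));u=(e[0][0]+x0,e[0][1]+y0)
    print(n,st[i],u,e[1],onz(n,*u,.095))
W=snap("wrist","w11.png");p=robot.camera_params("wrist")
for f in("w10","w11"):
    h=cv2.cvtColor(cv2.imread(f"pics/{f}.png"),cv2.COLOR_BGR2HSV);m=((h[...,2]>150)&(h[...,1]<25)).astype(np.uint8)
    m[185*480//300:]=0
    m=cv2.morphologyEx(m,cv2.MORPH_OPEN,np.ones((5,5)));cc=max(cv2.findContours(m,0,1)[0],key=cv2.contourArea);print(f,cv2.minEnclosingCircle(cc),cv2.boundingRect(cc))
E
```

```text
[ 0.49461583 -0.00078832  0.26693085] 0.009699132029647575 [0.3705286 0.0157213 0.4594473]
rest [0.49655677 0.23728465 0.095     ] [0.49814445 0.23859969 0.095     ] [0.49657433 0.23854154 0.09298983]
top [ 12  15  40  41 206] (181.40583419799805, 259.62449645996094) (40.457603454589844, 40.7675666809082) [0.49719926 0.23799368 0.095     ]
scene [  9   7  40  30 207] (443.5866279602051, 206.3230209350586) (28.742929458618164, 38.916717529296875) [0.4973181  0.23761311 0.095     ]
w10 ((317.5, 138.8152618408203), 156.607666015625) (172, 0, 292, 296)
w11 ((317.5, 138.5677947998047), 156.8544464111328) (172, 0, 292, 296)
```

Emit:
jog_arm --deltas '[-0.04,0.12,0,0,0,0,-0.1,0.32,0,0,0,0,-0.16,0.55,0,0,0,0,-0.23,0.78,0,0,0,0,-0.29,1,0,0,0,0]'

```text
time: 20.67
tool_pos: [0.464, 0.1009, 0.264]
tool_rot: [-3.139, -0.002, 0.555]
contact_force: [0.2, -0.0, -1.4]
opening: 0.0099
```

Emit:
jog_arm --deltas '[-0.07,0.23,0,0,0,0,-0.14,0.46,0,0,0,0,-0.2,0.69,0,0,0,0,-0.26,0.88,0,0,0,0,-0.29,0.99,0,0,0,0]'

```text
time: 21.08
tool_pos: [0.4346, 0.2004, 0.2641]
tool_rot: [-3.139, -0.002, 0.557]
contact_force: [-0.2, 0.1, -0.9]
opening: 0.0096
```

```bash
python3 - <<'E'
from h import *
s=robot.observe();print(s["tool_pos"],s["opening"])
S=snap("scene","s12.png");T=snap("top","t12.png")
p=robot.camera_params("wrist")
c=onz("wrist",317.5,138.6,s["tool_pos"][2]+.02,p);print("funnel centre by wrist",c)
h=cv2.cvtColor(T,cv2.COLOR_BGR2HSV)
m=((h[...,2]>130)&(h[...,1]<40)).astype(np.uint8);k=np.zeros_like(m);k[200:320,120:240]=m[200:320,120:240]
k=cv2.morphologyEx(k,cv2.MORPH_OPEN,np.ones((5,5)));cc=cv2.findContours(k,0,1)[0]
if cc:
    cc=max(cc,key=cv2.contourArea);e=cv2.fitEllipse(cv2.convexHull(cc));print(e,cv2.boundingRect(cc),onz("top",*e[0],s["tool_pos"][2]+.02))
# flask after: ring position
S_=cv2.cvtColor(S,cv2.COLOR_BGR2HSV);b=((S_[...,0]>105)&(S_[...,0]<130)&(S_[...,1]>150)).astype(np.uint8);b[:230]=0;b[300:]=0
cc=max(cv2.findContours(b,0,1)[0],key=cv2.contourArea);print("ring",cv2.fitEllipse(cc))
E
```

```text
[0.43459886 0.20040766 0.26411999] 0.009550017863619755
funnel centre by wrist [0.49728478 0.23806584 0.28411999]
((134.77847290039062, 248.30545043945312), (32.44085693359375, 48.27870559692383), 53.28150177001953) (120, 229, 37, 39) [0.51824951 0.25628609 0.28411999]
ring ((344.16357421875, 260.19415283203125), (39.422916412353516, 44.41483688354492), 90.54277801513672)
```

The wrist estimate puts the funnel centre at (0.4973,0.2381), over rest. Lowering.

Emit:
jog_arm --deltas '[0.01,-0.01,-0.15,0,0,0,0.01,-0.01,-0.35,0,0,0,0.01,-0.01,-0.58,0,0,0,0.01,-0.01,-0.8,0,0,0,0.01,-0.01,-1,0,0,0]'

```text
time: 21.6
tool_pos: [0.4372, 0.1962, 0.1637]
tool_rot: [-3.141, -0.003, 0.555]
contact_force: [-0.2, -0.3, -0.9]
opening: 0.0098
```

Emit:
jog_arm --deltas '[0,0,-0.15,0,0,0,0,0,-0.28,0,0,0,0,0,-0.38,0,0,0,0,0,-0.46,0,0,0,0,0,-0.5,0,0,0]'

```text
time: 22.02
tool_pos: [0.4371, 0.1964, 0.114]
tool_rot: [-3.14, -0.002, 0.555]
contact_force: [-0.1, 1.2, -0.2]
opening: 0.0095
```

Emit:
jog_arm --deltas '[0,0,-0.02,0,0,0,0,0,-0.03,0,0,0,0,0,-0.04,0,0,0,0,0,-0.05,0,0,0,0,0,-0.06,0,0,0]'

```text
time: 22.43
tool_pos: [0.438, 0.1974, 0.1097]
tool_rot: [-3.141, -0.005, 0.556]
contact_force: [0.1, 0.9, 0.0]
opening: 0.0097
```

Emit:
jog_arm --deltas '[0,0,-0.01,0,0,0,0,0,-0.015,0,0,0,0,0,-0.02,0,0,0,0,0,-0.02,0,0,0]'

```text
time: 22.77
tool_pos: [0.4377, 0.1974, 0.1074]
tool_rot: [-3.141, -0.004, 0.556]
contact_force: [0.2, 0.5, 2.3]
opening: 0.0099
```

```bash
python3 - <<'E'
from h import *
s=robot.observe();print(s["tool_pos"],s["contact_force"],s["torque"])
S=snap("scene","s13.png");S7=cv2.imread("pics/s7.png")
for n,I in(("before",S7),("now",S)):
    g=cv2.cvtColor(I,cv2.COLOR_BGR2HSV);m=((g[...,2]>150)&(g[...,1]<30)).astype(np.uint8);k=np.zeros_like(m)
    if n=="now":k[120:230,400:500]=m[120:230,400:500]
    else:k[180:250,315:380]=m[180:250,315:380]
    cc=max(cv2.findContours(k,0,1)[0],key=cv2.contourArea);e=cv2.fitEllipse(cv2.convexHull(cc));print(n,e,cv2.boundingRect(cc),onz("scene",*e[0],.21 if n=="before" else .127))
E
```

```text
[0.43771999 0.19737825 0.10737392] [0.1673323  0.4779112  2.25552717] [ 0.13489735 -0.01275668  0.05744235]
before ((344.0721130371094, 199.51644897460938), (48.09760284423828, 64.57102966308594), 98.57798767089844) (315, 180, 62, 45) [0.55328596 0.03614399 0.21      ]
now ((455.4177551269531, 144.73658752441406), (49.44462585449219, 189.9366912841797), 86.03376770019531) (436, 120, 64, 52) [0.36991724 0.28828428 0.127     ]
```

Emit:
jog_arm --deltas '[0,0,0,0,0,0,0,0,0,0,0,0,0,0,0,0,0,0,0,0,0,0,0,0,0,0,0,0,0,0]' --claw 0.5

```text
time: 23.23
tool_pos: [0.4375, 0.1972, 0.1072]
tool_rot: [-3.14, -0.004, 0.556]
contact_force: [0.3, 0.2, -0.1]
opening: 0.0384
```

Emit:
jog_arm --deltas '[0,0,0,0,0,0,0,0,0.1,0,0,0,0,0,0.3,0,0,0,0,0,0.55,0,0,0,0,0,0.8,0,0,0]'

```text
time: 23.65
tool_pos: [0.4371, 0.1971, 0.1878]
tool_rot: [-3.14, -0.002, 0.556]
contact_force: [0.5, 0.7, 0.7]
opening: 0.0461
```

Emit:
jog_arm --deltas '[-0.1,-0.2,0.15,0,0,0,-0.2,-0.45,0.3,0,0,0,-0.3,-0.65,0.45,0,0,0,-0.4,-0.85,0.6,0,0,0,-0.4,-1,0.7,0,0,0]'

```text
time: 24.07
tool_pos: [0.3962, 0.0962, 0.2585]
tool_rot: [-3.141, -0.004, 0.556]
contact_force: [0.7, 0.2, 0.7]
opening: 0.0457
```

```bash
python3 - <<'E'
from h import *
s=robot.observe();print(s["tool_pos"],s["time"])
S=snap("scene","s14.png");T=snap("top","t14.png");W=snap("wrist","w14.png")
h=cv2.cvtColor(T,cv2.COLOR_BGR2HSV);m=((h[...,2]>130)&(h[...,1]<40)).astype(np.uint8);k=np.zeros_like(m);k[210:320,130:240]=m[210:320,130:240]
cc=max(cv2.findContours(cv2.morphologyEx(k,cv2.MORPH_OPEN,np.ones((15,15))),0,1)[0],key=cv2.contourArea);e=cv2.fitEllipse(cc);print("funnel top",e,onz("top",*e[0],.127))
p=robot.camera_params("wrist");q=p["R"]@np.array([.5555,.0385,.145])+p["t"];print("flask mouth in wrist",p["fx"]*q[0]/q[2]+p["cx"],p["fy"]*q[1]/q[2]+p["cy"])
cv2.imwrite("pics/fin.png",np.vstack([np.hstack([cv2.resize(S[150:300,150:300],(200,200)),cv2.resize(S[120:320,280:480],(600,600))[:330] if 0 else cv2.resize(S[120:300,280:480],(367,330)),cv2.resize(T[200:320,130:240],(233,330))]) if 0 else np.hstack([cv2.resize(S[120:300,280:480],(400,360)),cv2.resize(T[190:300,130:330],(400,360))]),cv2.resize(S[150:295,150:470],(0,0),fx=0,fy=0) if 0 else np.hstack([cv2.resize(W,(320,240)),cv2.resize(S[170:290,150:390],(480,240))])]))
E
```

```text
[0.39615084 0.09616817 0.25854391] 24.0667
funnel top ((173.06788635253906, 246.28866577148438), (29.407489776611328, 52.63153839111328), 74.87262725830078) [0.52056706 0.24467787 0.127     ]
flask mouth in wrist 505.78071075344167 96.57821522902427
```

View pics/fin.png

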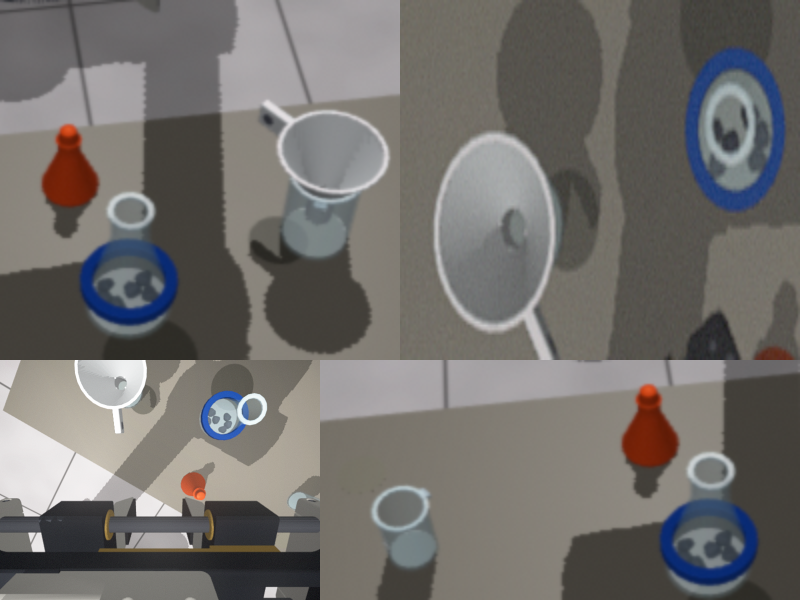

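Final picture: the funnel sits level, stem down, in rest. The flask is in place, and the small beaker is empty and upright. I count the pieces from the wrist and top images numerically.

```bash
python3 - <<'E'
from h import *
W=cv2.imread("pics/w14.png").astype(int)
def asc(I,x0,x1,y0,y1,t1,t2,sx=1):
    for y in range(y0,y1): print("".join("B" if I[y,x,0]-I[y,x,2]>70 else "#" if I[y,x,1]<t1 else "+" if I[y,x,1]<t2 else "." for x in range(x0,x1,sx)))
asc(W,402,500,60,162,105,130)
T=cv2.imread("pics/t14.png").astype(int);print(); asc(T,300,330,202,256,75,95)
E
```

```text
++++++++++++++++++++##############################################################################
++++++++++++++++++++##############################################################################
++++++++++++++++++++#########################BBBBBBBBBBBBBBBBBB###################################
+++++++++++++++++++++####################BBBBBBBBBBBBBBBBBBBBBBBBB################################
++++++++++++++++++++#################BBBBBBBBBBBBBBBBBBBBBBBBBBBBBBBB#############################
+++++++++++++++++++++##############BBBBBBBBBBBBBBBBBBBBBBBBBBBBBBBBBBBBB##########################
+++++++++++++++++++++############BBBBBBBBBBBBBBBBBBBBBBBBBBBBBBBBBBBBBBBB#########################
+++++++++++++++++++++##########BBBBBBBBBBBBBBBBBBBBBBBBBBBBBBBBBBBBBBBBBBBB######################+
+++++++++++++++++++++########BBBBBBBBBBBBBBBBBBBBBBBBBBBBBBBBBBBBBBBBBBBBBBB##################....
+++++++++++++++++++++######BBBBBBBBBBBBBBBBBBBBBBBBBBBBBBBBBBBBBBBBBBBBBBBBBBB##############+.....
++++++++++++++++++++++###BBBBBBBBBBBBBBBBBBBBBBBBBBBBBBBBBBBBBBBBBBBBBBBBBBBBBB############.......
+++++++++++
[... 9972 characters left out ...]
#+..#BBBBB++++++++
........++++++..BBBBBB++++++++
.......+++++...+BBBBB#++++++++
......+++++....+BBBBB#++++++++
.....+++++++...BBBBBB#++++++++
.....#+++++++++BBBBB#+++++++++
....++++++++++BBBBBB#+++++++++
.....+++++++#BBBBBBB++++++++++
.....++++++##BBBBBB#++++++++++
..........+#BBBBBB#+++++++++++
..........#BBBBBBB++++++++++++
.........#BBBBBBB#++++++++++++
........+BBBBBBB##++++++++++++
......+BBBBBBBB##+++++++++++++
...++BBBBBBBBB#+++++++++++++++
+BBBBBBBBBBBB#++++++++++++++++
BBBBBBBBBBBB#+++++++++++++++++
BBBBBBBBBB##++++++++++++++++++
BBBBBBBBB#++++++++++++++++++++
BBBBBB###+++++++++++++++++++++
B####+#+++++++++++++++++++++++
###+++++++++++++++++++++++++++
++++++++++++++++++++++++++++++
```

The wrist image shows six separate lumps in the flask, at about (424,105), (418,118), (432,120), (454,112), (455,130) and (444,140). Handing in.

```bash
python3 -c "
from cell import robot
print(robot.hand_in(), robot.observe()['time'])"
```

```text
the job is handed in; nothing more can be done
the job is handed in; nothing more can be done
```

I poured the zinc through the funnel into the flask and stood the emptied beaker upright at its old spot. I then jogged the funnel twice by its lug (raised, turned to and fro, tapped down) and stood it, stem down, in the larger beaker. The job was handed in at about 24 s of the 72 s allowed, and no verdict was reported.

**Zinc pieces:** The last wrist image shows six lumps in the flask, one of them partly behind the ring. From the scene camera I could only make out five. Before lifting the funnel I checked through its throat: the stem was open, and the only dark bits lay on the flask floor. Jogging changed nothing, so no piece was bridged.

**Funnel:** The last picture shows it sitting level in the larger beaker. My fit of its centre from the last top image disagreed, by about 24 mm, with where it was set. I put that down to a bad fit: the fitted ellipse was far from round and did not match the rim seen in the pictures.

**Other things:** The flask ring was within about 0.3 pixel of its starting place after the funnel was lifted off. The last picture shows the indicator standing upright. I did not measure the dropper and bung again, but the arm never went near them.

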